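Shim the levelling plate

ROBOT

A 7-joint arm with a two-finger parallel gripper is mounted at the origin on the work surface. World frame = base frame: x ahead of the robot, y to its left, z up, the work surface at z = 0. Lengths are in m, angles in rad, forces in N, time in s.
With the tool pointing down it reaches from about 0.425 to 0.825 m from the base axis. Payload 3.6 kg.
Tool frame: the origin (TCP) lies where the fingers leave the gripper's body, on its centre line; the fingertips stand 73 mm ahead of it and the grasp point (between the pads) lies 54 mm ahead of it; x points along the fingers, y is the direction in which the jaws open and shut, and the axes are right-handed (so a half turn about x gives the same grasp; the last joint's range is limited). The gripper opens to 85 mm and grips with 20 to 120 N. Pads are 22 mm wide; open, the fingers measure 114 mm over their backs; the gripper's body (76 mm by 85 mm) begins 54 mm behind the grasp point. The pads swing forward as they close: fully open they stand 13 mm farther back than shut.
Start: joints at [-1.206, 0.615, -0.013, 1.423, 0.008, 1.103, -0.04], TCP at [0.248, 0.601, 0.304] pointing down, gripper open.
Joint ranges: [-3.12, 3.12], [-0.3, 2.06], [-1.34, 1.32], [0.26, 2.42], [-1.36, 4.5], [0.01, 1.98], [-2.84, 2.84]. Speed limits (rad/s): [2.79, 2.79, 3.14, 3.14, 3.14, 3.14, 3.14].

INTERFACE

Orientations are given as a unit quaternion [x, y, z, w].
In Python, from station import arm, snapshot, camera_info, ticket gives the robot as it stands. Calls block until the motion is done:
- arm.movep(position, orientation): joint-space move of the TCP to a pose.
- arm.line_to(position, velocity=0.15, ori=None): straight line of the TCP; ori=None keeps the orientation; velocity is the mean speed in m/s.
- arm.move_j(angles): joint-space move.
- arm.move_gripper(opening, effort=None): opening from 0.0 (shut) to 1.0 (fully open); effort is the grip in N (None keeps the last); returns when the fingers have stopped.
- arm.pause(seconds).
- arm.ik(position, orientation): joint angles nearest the present ones, or None.
- snapshot(name): name is "scene" or "side" or "wrist"; returns the picture (420x560x3 uint8, blue, green, red); there is no depth.
- camera_info(name): a dict with "fx", "fy", "cx", "cy" (pixels), "dist_coeffs" ([k1, k2, p1, p2, k3] as OpenCV has them; the pictures are not rectified), "R" (3x3) and "t" (3): a world point X has camera coordinates R X + t; the wrist camera has in their place "T_tool_cam" (4x4, takes a point from camera to tool coordinates, whose origin is the TCP and whose axes are the tool frame's). Camera axes: x right, y down, z forward; pixel columns grow to the right and rows downward; lengths in m; the calibration is good to about 2 mm. A picture is of the moment at which its call begins: read the wrist's pose just before it. camera_info takes no time and is no camera call.
A pose or a line that the arm cannot do raises arm.MotionError and nothing moves.
- ticket.finish_job(): hands the job in, once; it reports no verdict.
Readings, each from a call of its own:
- arm.read_time(): time.
- arm.read_joint_positions(): joint angles.
- arm.read_dq(): joint speeds.
- arm.read_effort(): joint torques, N m.
- arm.read_tool_pos(): TCP position.
- arm.read_eef_rot(): TCP orientation.
- arm.read_ft_force(): force on the tool from outside, world axes, zero at the start.
- arm.read_wrist_torque(): the same for the moment, N m.
- arm.read_opening(): opening from 0.0 (shut) to 1.0 (fully open).
Only numpy, scipy, OpenCV 4.12 (cv2) and the standard library are available. Lean on these libraries where they do the work, as an engineer would, in place of code of your own. Each camera call takes 0.05 s, during which the arm holds its last target. There are 200 camera calls.

TASK

Slide the thin end of the tapered wooden wedge under the screw foot at the low corner of the levelling plate and push it in until the bubble in the vial stands between its two lines. Let go of the wedge, then press down on the round boss at that corner with about a kilogram (10 N; never more than 25 N) to bed it, and take the hand away with the bubble still between the lines and everything else on the bench left where it is.

Things in the scene. Friction and masses are not known exactly. Their poses are not given: they have to be found in the camera images.
- wedge: loose tapered beech wedge, about 90 g, 180 mm long (its x), 36 mm wide (its y): 34 mm high at the thick end (x = -90 mm), tapering evenly to 3 mm at the thin end (x = +90 mm); flat underside, sloping top. Origin: middle of the underside; z up. Starts flat on the bench beside a flat strip of the same outline. Friction holds it where it is pushed to; it can be drawn back.
- wedge_heel (a point): middle of the wedge's thick end face, at its lower edge (z = 0 of the wedge, 90 mm behind its origin); axes as the wedge's
- plate: aluminium plate 240 mm (its x) by 200 mm (its y), 12 mm thick, 2 to 3 kg, rocking on two fixed posts about a level axis. Origin: on that axis at the underside, 42 mm above the bench; the plate's middle is at x = -39, y = +31 mm from it. z: its normal. The corner at -x, +y sits low and must rise about 11 mm for level; it can rise as far again past level. Two rests, 44 mm high, at its +x end.
- boss (a point): middle of the top face of the round boss (30 mm diameter, 4 mm high) on the plate's low corner, 20 mm inside both edges, straight above the foot; 58 mm above the bench when level, about 11 mm lower at the start; axes as the plate's. A press on it goes straight down through foot and wedge.
- mouth (a point): on the plate's +y edge, at its underside, 20 mm in +y from the line through boss and foot; axes as the plate's. Here the wedge goes in below the plate, along the plate's -y, thin end first: free bench on this side. The plate rests on the foot with 4 to 10 N, and pushing the wedge in takes 4 to 15 N.
- foot_axis (a point): where the screw foot leaves the plate's underside, straight below the boss; axes as the plate's. The foot is a steel stem with a ball end of 20 mm diameter, screwed out by an amount not known beforehand: its lowest point hangs 4 to 12 mm over the bench at the start and 15 to 23 mm when the plate is level, so the thin end must go in some 70 to 120 mm past the foot.
- bubble (a joint): place of the white bubble (14 mm long) in the vial, in m: 0 is midway between the two black lines, positive towards the boss. The vial, 22 mm high, lies on the plate along the line from its middle to the boss; the lines are 20 mm apart, so the bubble is between them within 3 mm either way. About -0.032 at the start; it moves about 0.5 mm for each mm of wedge pushed in.
- strip: flat wooden strip 180 x 36 x 12 mm, no taper, lying near the wedge; leave it. Origin: middle of its underside, x along it
- glue: red bottle, 38 mm diameter, 120 mm high; leave it. Origin under its middle
- tape: white tape roll, 90 mm outside diameter, 30 mm high; leave it. Origin under its middle
- jar: amber jar, 52 mm diameter, 70 mm high; leave it. Origin under its middle
- driver: screwdriver with a black handle lying on the bench; leave it. x along it towards the tip
- brush: brush lying on the bench; leave it. x along it
- slip: steel block 60 x 30 x 30 mm; leave it. Origin under its middle
Mind the look-alikes: they are no part of the job. What is shaped like the wedge but blue or green is not meant.

How it is judged:
By the outcome, as a careful person would: the job done as asked, in the order asked, and still so for the second after the job is handed in, with the robot touching nothing.
It also fails if it takes over 67 s, if anything falls off the work surface, if the arm or the gripper's body presses on something with over 40 N, if the wrist force passes 120 N, or if a joint passes its speed limit or range.

## Working session

There is one attempt and no reset: what is moved stays moved. The work goes in short steps, each a Python script; the robot and the scene stay as the last script left them, time stands still between calls to the robot, and variables do not carry over. Pictures are saved under pics/ and viewed, about 8 in all and at most 12, crops included, and the job is handed in when it is done.

```bash
ls; mkdir -p pics; python3 - <<'E'
from station import arm, snapshot, camera_info
import cv2
for n in ("scene","side"):
    cv2.imwrite(f"pics/{n}0.png",cv2.resize(snapshot(n),(800,600),interpolation=cv2.INTER_CUBIC))
    c=camera_info(n); print(n,c)
print(camera_info("wrist")); print(arm.read_tool_pos(),arm.read_eef_rot(),arm.read_time())
E
```

```text
pics
scene {'fx': 402.24007985882355, 'fy': 402.24007985882355, 'cx': 281.64989131513295, 'cy': 210.660919762982, 'dist_coeffs': array([-0.02542249,  0.        ,  0.        ,  0.        ,  0.        ]), 'R': array([[-0.48038867,  0.87685252,  0.018878  ],
       [ 0.49147835,  0.28696177, -0.8222542 ],
       [-0.72641293, -0.38572348, -0.56880722]]), 't': array([ 0.21997104, -0.21818242,  1.70241664])}
side {'fx': 470.6593228431068, 'fy': 470.6593228431068, 'cx': 274.79528293196194, 'cy': 204.421265536386, 'dist_coeffs': array([-0.12554151,  0.        ,  0.        ,  0.        ,  0.        ]), 'R': array([[ 0.90793153, -0.4185844 ,  0.02115259],
       [-0.22512146, -0.52962723, -0.8178113 ],
       [ 0.35352604,  0.73775477, -0.57509759]]), 't': array([-0.44894832,  0.2130018 ,  1.13856105])}
{'fx': 324.45540829389495, 'fy': 324.45540829389495, 'cx': 279.273463488619, 'cy': 207.42768065229504, 'dist_coeffs': array([-0.01686992,  0.        ,  0.        ,  0.        ,  0.        ]), 'T_tool_cam': array([[ 2.34581998e-04, -3.05487136e-01,  9.52196174e-01,
        -7.02409467e-02],
       [ 9.99999436e-01,  1.05816936e-03,  9.31270928e-05,
        -3.37089449e-04],
       [-1.03603395e-03,  9.52195615e-01,  3.05487212e-01,
        -7.77965777e-02],
       [ 0.00000000e+00,  0.00000000e+00,  0.00000000e+00,
         1.00000000e+00]])}
[0.24797239 0.60028165 0.30282553] [ 0.1367865   0.69374787 -0.13842444  0.69342773] 0.1
```

View pics/scene0.png

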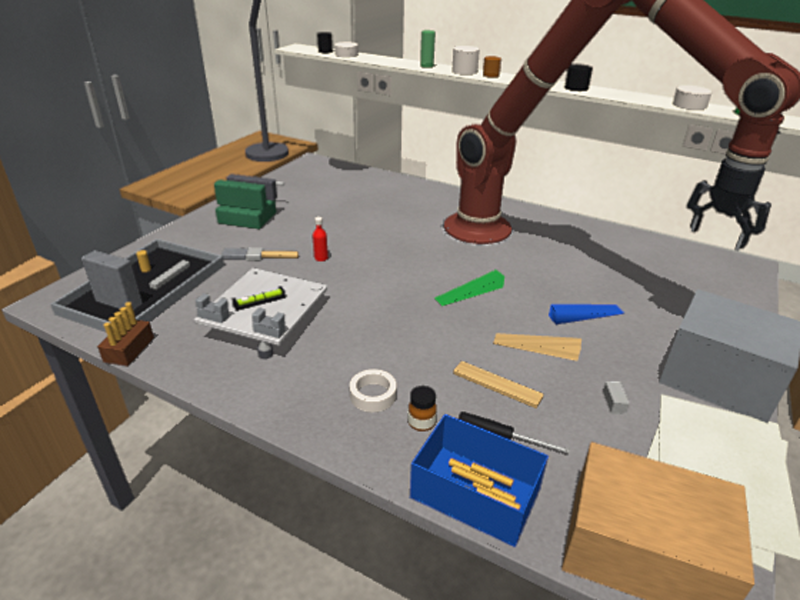

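View pics/side0.png

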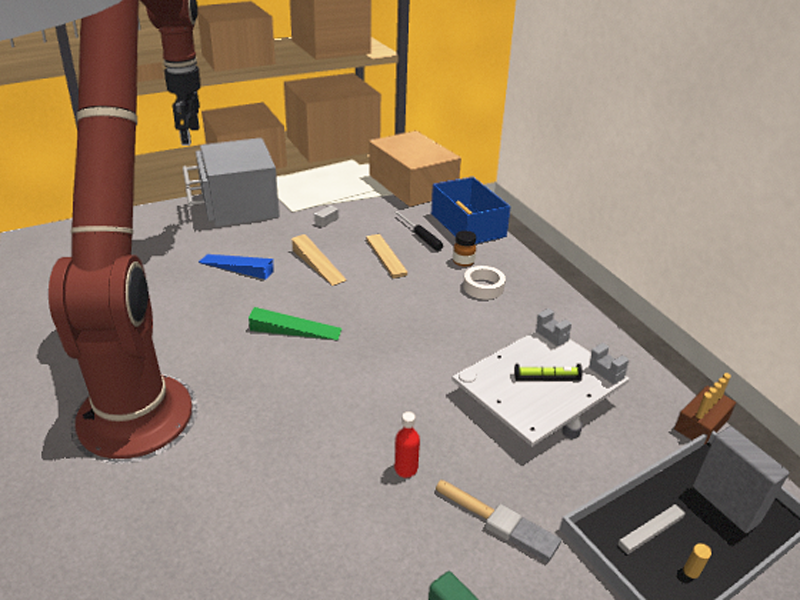

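Seen: wooden wedge in scene (537,345) / side (318,260). Candidates: flat strip at scene (497,383), blue wedge (585,313), green wedge (470,288), and the brush. I choose the beech one at (537,345). The plate is at scene (262,305), and its boss at side (467,377). Next is a close crop of each.

```bash
python3 - <<'E'
from station import snapshot
import cv2, numpy as np
s,d=snapshot("scene"),snapshot("side")
cv2.imwrite("pics/scene_raw.png",s);cv2.imwrite("pics/side_raw.png",d)
def cr(im,x,y,w,k): return cv2.resize(im[y:y+w*3//4,x:x+w],(400,300),interpolation=cv2.INTER_CUBIC)
# side plate x0=310,y0=210,w=140 ; scene plate 132,180,100; side wedge 196,156,100 ; scene wedge 310,222,100
a=np.vstack([np.hstack([cr(d,310,210,140,0),cr(s,132,180,100,0)]),np.hstack([cr(d,196,150,100,0),cr(s,316,220,100,0)])])
cv2.imwrite("pics/crop1.png",a)
E
```

```text
(no output)
```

View pics/crop1.png

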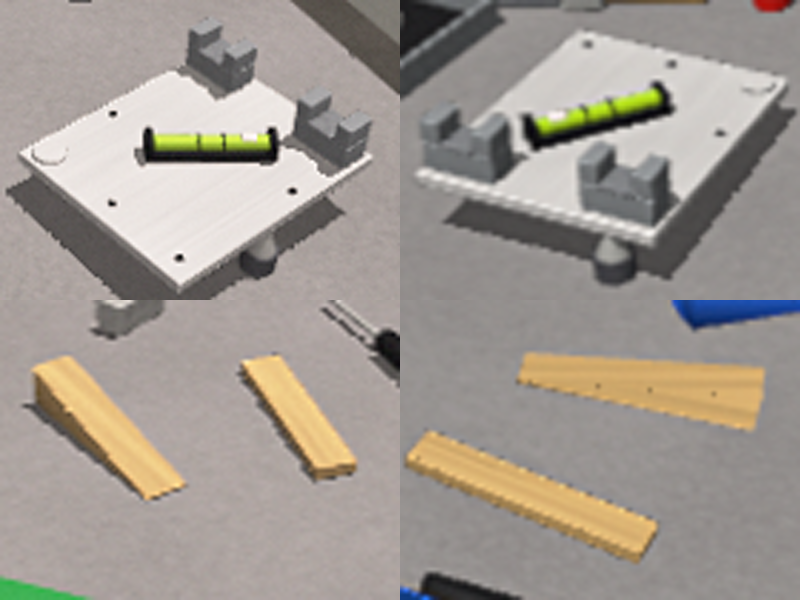

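The crop shows an even taper, so the beech wedge is the right choice. Its thin end is at side tile (168,492), facing the plate. The boss is at side tile (50,152) and scene tile (757,84). Now a model fit on the corner pixels.

```bash
cat > h.py <<'E'
import numpy as np, cv2
from station import arm, snapshot, camera_info
from scipy.optimize import least_squares
from scipy.spatial.transform import Rotation as Ro
def proj(n,P):
    c=camera_info(n);K=np.array([[c['fx'],0,c['cx']],[0,c['fy'],c['cy']],[0,0,1]])
    return cv2.projectPoints(np.asarray(P,float),cv2.Rodrigues(c['R'])[0],c['t'],K,c['dist_coeffs'])[0][:,0]
def plateR(yaw,tilt):   # tilt>0: boss low
    d=np.array([-139,111,0])/178.; ax=np.cross([0,0,1],d)
    return Ro.from_euler('z',yaw)*Ro.from_rotvec(ax*tilt)
def boss(p,tilt): return np.array([p[0],p[1],.042])+plateR(p[2],tilt).apply([-.139,.111,.016])
def fit(obs,f,x0):
    # obs: {cam:[(model pt,(u,v))]}
    r=lambda p:np.concatenate([(proj(n,f(p,[o[0] for o in L]))-[o[1] for o in L]).ravel() for n,L in obs.items()])
    s=least_squares(r,x0,loss='soft_l1'); print('x',s.x.round(4),'res',r(s.x).round(1)); return s.x
E
python3 - <<'E'
from h import *
def t(x0,y0,k,L): return [(np.array(m)/1000.,(x0+u/k,y0+v/k)) for m,(u,v) in L]
o={'side':t(310,210,400/140,[((-159,131,12),(20,153)),((81,-69,12),(371,156)),((-159,-69,12),(180,281)),((-139,111,16),(50,151))]),
'scene':t(132,180,4,[((-159,131,12),(387,78)),((81,131,12),(255,232)),((81,-69,12),(16,172)),((-159,-69,12),(183,30)),((-139,111,16),(357,82))])}
f=lambda p,m:np.array([p[0],p[1],.042])+plateR(p[2],p[3]).apply(m)
p=fit(o,f,[.5,-.3,0,.06]); print('boss',f(p,[[-.139,.111,.016]]),'mouth',f(p,[[-.139,.131,0]]))
o={'side':t(196,150,4,[((90,-18,0),(150,198)),((90,18,1),(186,186)),((-90,-18,34),(33,70)),((-90,18,34),(70,57)),((-90,-18,0),(38,105))]),
'scene':t(316,220,4,[((90,18,0),(118,83)),((-90,18,0),(355,130)),((-90,-18,34),(365,69)),((90,-18,3),(125,53))])}
g=lambda p,m:np.array([p[0],p[1],0])+Ro.from_euler('z',p[2]).apply(m)
fit(o,g,[.5,.2,-1.5])
E
```

```text
x [ 0.7127 -0.2616  0.1976  0.0681] res [-1.5 -0.5  0.3 -1.3 -0.4  0.9 -0.7 -0.2  0.1  0.1 -0.3  0.8 -0.8  0.1
 -1.8 -0.2 -0.3 -0.4]
boss [[ 0.55397439 -0.17970366  0.04586247]] mouth [[ 0.5510409  -0.16060512  0.02905056]]
x [ 0.458   0.328  -1.3695] res [-0.7  0.  -0.1 -0.9 -0.2 -1.4 -0.2 -1.2 -0.9 -1.5 -0.7  0.2 -0.8  0.4
 -0.5 -0.3 -0.4  0.2]
```

```bash
cat >> h.py <<'E'
U=np.array([np.cos(-1.3725),np.sin(-1.3725),0]); N=np.array([-U[1],U[0],0])
def quat(s):
    x=np.array([0,0,-1.]);y=s*N
    return Ro.from_matrix(np.c_[x,y,np.cross(x,y)]).as_quat()
def unp(n,uv,z):
    c=camera_info(n);K=np.array([[c['fx'],0,c['cx']],[0,c['fy'],c['cy']],[0,0,1]])
    q=cv2.undistortPoints(np.array([[uv]],float),K,c['dist_coeffs'])[0,0]
    d=c['R'].T@[*q,1];o=-c['R'].T@c['t'];return o+d*(z-o[2])/d[2]
FOOT=np.array([.555,-.1805,0])
E
python3 - <<'E'
from h import *
for nm,u in dict(green_thin=(437,300),green_thick=(503,287),tape=(373,395),strip1=(455,372),strip2=(540,400),glue=(320,258)).items(): print(nm,unp('scene',np.array(u)*.7,0).round(3))
y0=Ro.from_quat(arm.read_eef_rot()).as_matrix()[:,1]; s=np.sign(y0@N); print(s,y0)
W=np.array([.458,.328,0]); g=W-.07*U
arm.movep(list(g+[0,0,.20]),list(quat(s))); print(arm.read_time(),arm.read_joint_positions())
p=list(arm.read_tool_pos()); print(p)
cv2.imwrite("pics/w1.png",snapshot("wrist"))
E
```

```text
green_thin [0.402 0.064 0.   ]
green_thick [0.266 0.183 0.   ]
tape [0.757 0.099 0.   ]
strip1 [ 0.617  0.21  -0.   ]
strip2 [0.609 0.387 0.   ]
glue [ 0.381 -0.294  0.   ]
1.0 [ 0.38183737  0.92422808 -0.00164024]
1.3583 [-0.89163534  0.65208169  0.19868101  1.70946022 -0.17188414  0.79543218
 -0.40977155]
[np.float64(0.4429398308798891), np.float64(0.39915051051426), np.float64(0.20048864036211744)]
```

View pics/w1.png

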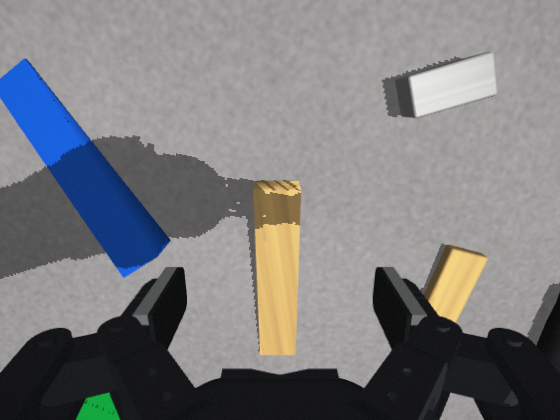

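The wedge is centred between the jaws, heel at (278,185), aligned, and clear of the blue one at (165,240). Next I grasp, lift, carry and set it down in front of the mouth.

```bash
python3 - <<'E'
from h import *
q=list(quat(1.)); W=np.array([.458,.328,0]); g=W-.07*U
arm.line_to(list(g+[0,0,.079]),.15); print(arm.read_ft_force())
arm.move_gripper(0.0,60); print(arm.read_opening(),arm.read_ft_force(),arm.read_tool_pos())
arm.line_to(list(g+[0,0,.15]),.15)
S=FOOT-.210*U
arm.movep(list(S+[0,0,.15]),q); print(arm.read_ft_force(),arm.read_tool_pos())
arm.line_to(list(S+[0,0,.082]),.1)
print(arm.read_ft_force(),arm.read_opening(),arm.read_time(),arm.read_tool_pos())
d=snapshot("side")[180:300,270:430]; cv2.imwrite("pics/d2.png",cv2.resize(d,(800,600),interpolation=cv2.INTER_CUBIC))
E
```

```text
[-0.74383667 -0.75304447  0.17231712]
0.40863002536717197 [-0.18370299  0.35725398  5.12071388] [0.44462427 0.39701452 0.0798391 ]
[ 0.90896374 -0.16272854 -1.2012479 ] [0.51381422 0.02725593 0.14982484]
[ 0.13079408 -0.5936199  -1.43155459] 0.4110841045622702 5.75 [0.51399584 0.02555608 0.08233156]
```

View pics/d2.png

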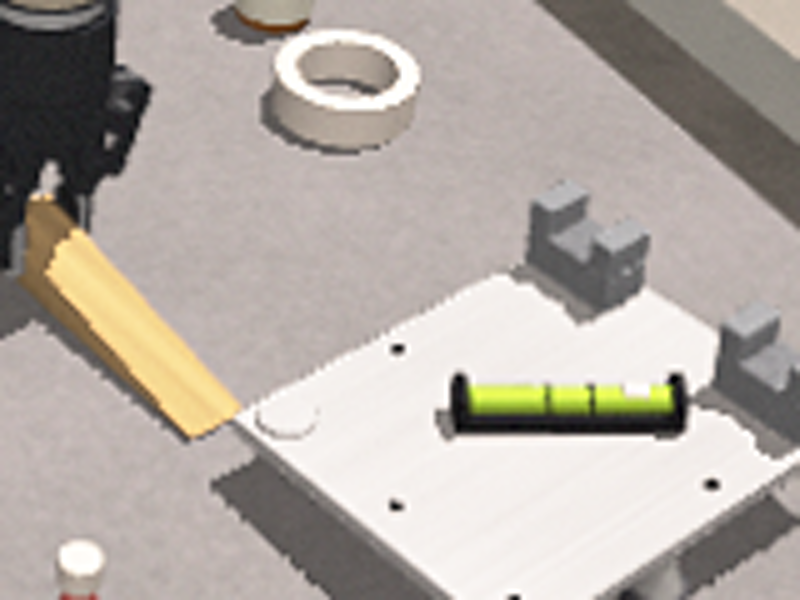

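The thin end is at (190,437)–(240,410), just short of the boss at (287,418). I compare that with the model, since its line looks a few mm to the -x side.

```bash
python3 - <<'E'
from h import *
P=lambda X:((proj('side',np.atleast_2d(X))-[270,180])*5).round(0).tolist()
t=arm.read_tool_pos();R=Ro.from_quat(arm.read_eef_rot()).as_matrix();print(t,R.round(4).tolist(),U)
O=np.array([t[0],t[1],0])+.07*U
for z in(0,.003): print(z,P([O+.09*U-.018*N+[0,0,z],O+.09*U+.018*N+[0,0,z],O-.09*U+.018*N+[0,0,.037]]))
print('boss',P([.554,-.1797,.0459]),'foot',P([.555,-.1805,.008]))
a=unp('side',np.array([190,437])/5+[270,180],.004);b=unp('side',np.array([240,410])/5+[270,180],.004);print(a,b,(a+b)/2, unp('side',np.array([287,417])/5+[270,180],.0459))
m=(a+b)/2-FOOT; print('tip along,lat',m@U,m@N,np.linalg.norm(a-b))
E
```

```text
[0.51410529 0.02550087 0.08256713] [[0.0014, 0.9804, 0.1972], [0.0001, 0.1972, -0.9804], [-1.0, 0.0014, 0.0002]] [ 0.19699933 -0.98040362  0.        ]
0 [[190.0, 439.0], [243.0, 412.0], [43.0, 189.0]]
0.003 [[191.0, 435.0], [243.0, 408.0], [43.0, 189.0]]
boss [[284.0, 413.0]] foot [[280.0, 469.0]]
[ 0.52631945 -0.13713619  0.004     ] [ 0.56042903 -0.12926208  0.004     ] [ 0.54337424 -0.13319913  0.004     ] [ 0.55407276 -0.18278707  0.0459    ]
tip along,lat -0.04866421109478315 -0.0020796978919009204 0.03500664078355806
```

The model agrees within 2 mm. I shift 1.5 mm sideways, lower, and push in while watching force and bubble.

```bash
cat >> h.py <<'E'
def bubble(n='side',box=(215,285,350,420)):
    im=snapshot(n).astype(float); r0,r1,c0,c1=box; a=im[r0:r1,c0:c1]
    g=(a[...,1]-a[...,0]>70)&(a[...,1]>100)
    v,u=np.nonzero(g); k=np.polyfit(u,v,1); us=np.arange(u.min(),u.max()+.01,.1); vs=np.polyval(k,us)
    S=lambda o:cv2.remap(a.astype(np.float32),us.astype(np.float32)[None],(vs+o).astype(np.float32)[None],cv2.INTER_LINEAR)[0]
    p=np.mean([S(o) for o in(-1,-.5,0,.5)],0); w=np.clip(p[:,0]-110,0,None); ub=(w*us).sum()/w.sum() if w.sum() else None
    dark=np.clip(.75*np.median(p[:,1])-p[:,1],0,None); dark[us<us[0]+4]=0; dark[us>us[-1]-4]=0
    lab=[];i=dark>0; idx=np.nonzero(i)[0]
    for s in np.split(idx,np.nonzero(np.diff(idx)>1)[0]+1):
        if len(s): lab.append((round(float((dark[s]*us[s]).sum()/dark[s].sum()),2),round(float(dark[s].sum()))))
    return ub,lab,(us[0],us[-1])
def fwd(s): return FOOT+.0015*N+(s-.16)*U   # TCP xy with thin end s past foot (grasp at x=-70)
E
python3 - <<'E'
from h import *
print(bubble())
z=.0820
arm.line_to(list(fwd(-.05)+[0,0,z]),.05)
while z>.0785:
    z-=.0008; arm.line_to(list(fwd(-.05)+[0,0,z]),.02); f=arm.read_ft_force(); print(round(z,4),f.round(1) if hasattr(f,'round') else f)
    if f[2]>2: break
for s in (-.01,.02,.04,.06):
    arm.line_to(list(fwd(s)+[0,0,z]),.06); print(s,np.round(arm.read_ft_force(),1),bubble()[:2],arm.read_opening(), (np.array(arm.read_tool_pos())-fwd(s)).round(4))
print(arm.read_time())
d=snapshot("side")[180:300,270:430]; cv2.imwrite("pics/d3.png",cv2.resize(d,(800,600),interpolation=cv2.INTER_CUBIC))
E
```

```text
(np.float64(47.127177826149826), [(29.05, 356), (38.0, 358)], (np.float64(14.0), np.float64(53.99999999999986)))
0.0812 [ 0.3 -0.3 -1.4]
0.0804 [ 0.1 -0.2 -1. ]
0.0796 [0.5 0.5 0.8]
0.0788 [-1.6 -0.4  8. ]
-0.01 [-0.5  2.6  7.3] (np.float64(47.13770133173813), [(29.05, 338), (38.0, 353)]) 0.4094457389240569 [0.0007 0.0016 0.0798]
0.02 [0.3 3.1 7.9] (np.float64(47.14035078911308), [(29.04, 326), (38.0, 371)]) 0.40852894885780555 [0.0008 0.0011 0.0798]
0.04 [0.4 1.9 7.2] (np.float64(47.115538946623154), [(29.04, 328), (38.0, 355)]) 0.41124501684199594 [0.0009 0.0008 0.0798]
0.06 [-2.1 13.1 11.3] (np.float64(46.48588452841251), [(29.03, 7), (38.0, 386)]) 0.4083029084723031 [-0.0004  0.0077  0.0798]
9.7333
```

View pics/d3.png

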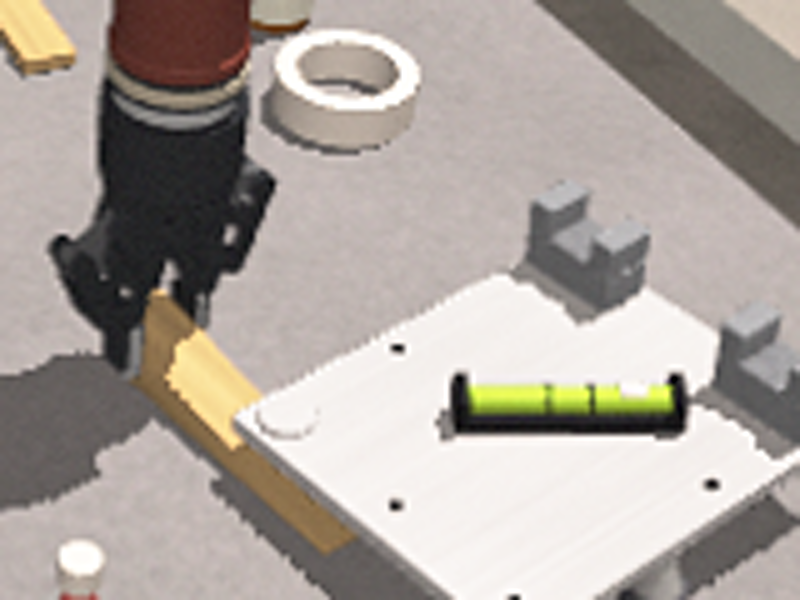

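The wedge runs under the corner beside the foot line and the bubble has begun to move. The arm is compliant, so I continue in steps on bubble feedback.

```bash
python3 - <<'E'
from h import *
s=.07;z=.0794
while s<.15:
    arm.line_to(list(fwd(s)+[0,0,z]),.04); arm.pause(.15)
    f=np.array(arm.read_ft_force()); b=bubble(); mm=(33.52-b[0])/.4475
    tr=(np.array(arm.read_tool_pos())-fwd(s)); print(round(s,4),f.round(1),round(mm,2),b[1],round(float(tr@U),4),round(float(tr@N),4),round(arm.read_opening(),3),round(arm.read_time(),1))
    if np.linalg.norm(f)>35 or mm>-1.2: break
    s+=.01 if mm<-8 else max(.002,min(.006,-mm/.5*.001*.7))
E
```

```text
0.07 [-2.5 14.7  8.9] -25.71 [(38.01, 136)] -0.009 0.0011 0.408 10.4
0.08 [-3.6 15.5  9.6] -21.51 [(29.97, 7), (38.05, 132)] -0.0098 0.0011 0.408 11.0
0.09 [-3.2 15.3  8.7] -17.87 [(30.0, 3), (38.27, 104)] -0.0099 0.0013 0.412 11.6
0.1 [-2.4 15.3  9.4] -13.31 [(30.0, 73), (38.81, 183)] -0.0099 0.0014 0.41 12.2
0.11 [-3.2 15.9  9.1] -7.63 [(30.02, 100), (38.84, 128)] -0.0101 0.0015 0.413 12.8
0.116 [-2.9 15.7  9.4] -5.7 [(38.91, 341)] -0.01 0.0016 0.409 13.3
0.122 [-3.1 15.9  9.8] -3.93 [(38.95, 389)] -0.0102 0.0016 0.41 13.8
0.1275 [-3.4 15.9  9.9] -2.0 [(38.99, 226)] -0.0103 0.0017 0.408 14.3
0.1303 [-2.4 16.3 10.4] -0.79 [(30.9, 9), (39.0, 174)] -0.0107 0.0017 0.41 14.7
```

The lines shifted about 1 px as the plate rose, so the corrected bubble is nearer +1.3 mm. I check with an enlarged crop of the vial from both cameras.

```bash
python3 - <<'E'
from h import *
d=snapshot("side")[235:275,350:415]; s=snapshot("scene")[195:225,155:205]
f=lambda a:cv2.resize(a,(800,300 if 0 else int(800*a.shape[0]/a.shape[1])),interpolation=cv2.INTER_CUBIC)[:490]
a=f(d);b=f(s); cv2.imwrite("pics/v4.png",cv2.resize(np.vstack([a,b]),(700,600))); print(a.shape,b.shape)
print(bubble())
E
```

```text
(490, 800, 3) (480, 800, 3)
(np.float64(33.872670777761144), [(30.87, 22), (39.01, 176)], (np.float64(15.0), np.float64(54.99999999999986)))
```

View pics/v4.png

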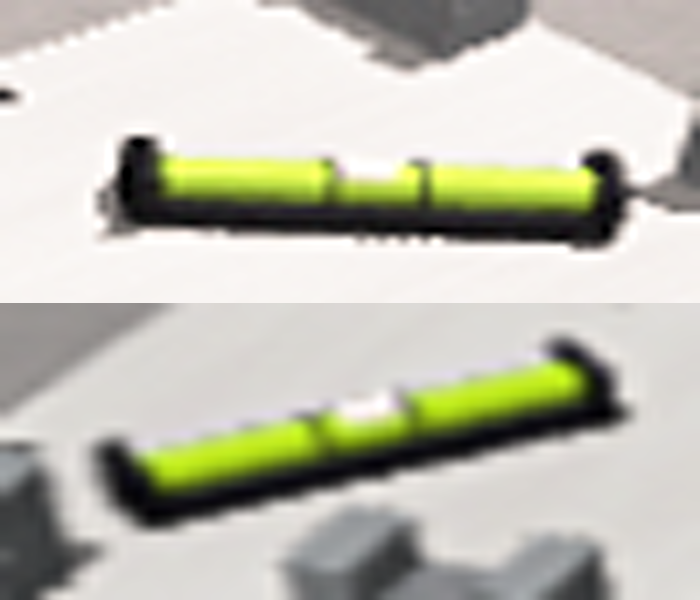

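Both views show the bubble between the lines, at about +1.0 mm (side) and +1.4 mm (scene). I now relax the arm's push, open, back off along the wedge and rise.

```bash
python3 - <<'E'
from h import *
s=.1303
for k in range(8):
    s-=.0015; arm.line_to(list(fwd(s)+[0,0,.0797]),.02); f=np.array(arm.read_ft_force())
    print(round(s,4),f.round(1),round((34.48-bubble()[0])/.4475,2))
    if f[1]<3: break
arm.move_gripper(.65); arm.pause(.3); print(np.round(arm.read_ft_force(),1),(34.48-bubble()[0])/.4475,arm.read_opening())
t=np.array(arm.read_tool_pos()); arm.line_to(list(t+[0,0,.09]),.12); 
print(np.round(arm.read_ft_force(),1),(34.48-bubble()[0])/.4475,arm.read_time(),t,(t-fwd(0))@U)
E
```

```text
0.1288 [-2.  13.6  6.9] 1.39
0.1273 [-1.4 12.3  6. ] 1.39
0.1258 [-0.6  9.7  4.8] 1.39
0.1243 [-0.1  7.1  3.9] 1.41
0.1228 [0.8 5.7 2.5] 1.36
0.1213 [1.1 5.7 1.7] 1.38
0.1198 [1.8 4.8 1. ] 1.25
0.1183 [ 4.9  3.1 -0.5] 1.4
[ 0.7 -0.5  0.1] 1.223524020411173 0.6450168268202071
[-0.5 -0.3 -0.5] 1.249660732711489 18.9083 [ 0.54818414 -0.13938579  0.07972324] 0.11834875696563085
```

Released, with the bubble at about +1.2 mm. Now press the boss with shut fingers, force-guarded.

```bash
python3 - <<'E'
from h import *
q=list(quat(1.)); B=np.array([.5545,-.1812,0])
arm.move_gripper(0.0,20)
arm.line_to(list(B+[0,0,.165]),.12); arm.line_to(list(B+[0,0,.137]),.05); arm.pause(.2)
f0=np.array(arm.read_ft_force()); print(f0,arm.read_opening(),arm.read_tool_pos())
cv2.imwrite("pics/d5.png",cv2.resize(snapshot("side")[180:300,270:430],(800,600),interpolation=cv2.INTER_CUBIC))
E
```

```text
[-0.63343252 -0.48889511  0.4441277 ] 0.002973841027704475 [ 0.55471617 -0.18131635  0.13738985]
```

View pics/d5.png

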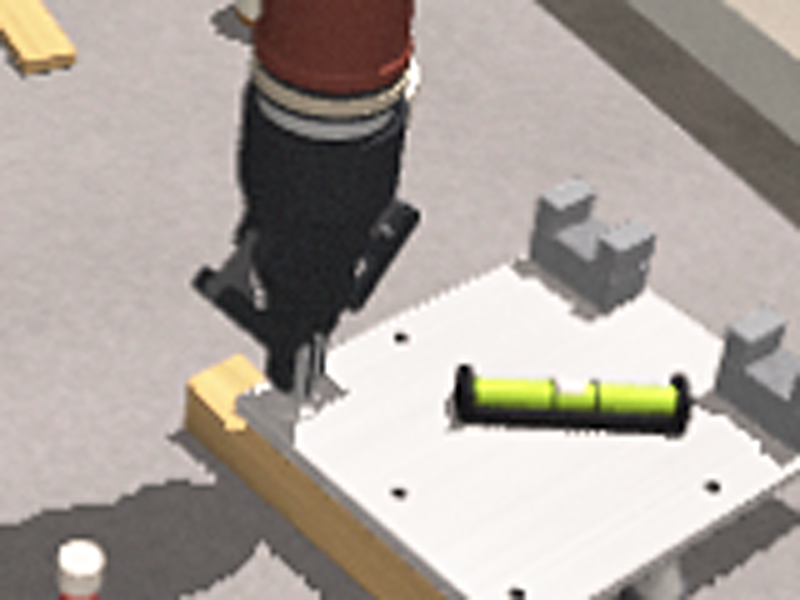

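The fingers stand over the boss at about (298,388), and the bubble at (573,388) lies between the lines. Pressing now.

```bash
python3 - <<'E'
from h import *
B=np.array([.5545,-.1812,0]); z=.1372; f0=.44; hit=False
bb=lambda:round((34.48-bubble()[0])/.4475,2)
while z>.118:
    z-=.0006; arm.line_to(list(B+[0,0,z]),.02); f=np.array(arm.read_ft_force())-[-.6,-.5,f0]
    if f[2]>2: print(round(z,4),f.round(1))
    if f[2]>9.7: break
for _ in range(4): arm.pause(.25); print(np.round(arm.read_ft_force(),1))
print(bb(),arm.read_tool_pos())
arm.line_to(list(B+[0,0,.145]),.05); print('off',np.round(arm.read_ft_force(),1))
arm.line_to(list(B+[0,0,.26]),.15); arm.pause(.5); print(bb(),bubble(),arm.read_time())
a=cv2.resize(snapshot("side"),(800,600),interpolation=cv2.INTER_CUBIC); a[:300,450:]=cv2.resize(snapshot("side")[235:270,350:408],(350,300),interpolation=cv2.INTER_CUBIC) if 0 else a[:300,450:]
v=cv2.resize(snapshot("side")[235:275,350:415],(325,200),interpolation=cv2.INTER_CUBIC); a[:200,475:]=v
cv2.imwrite("pics/f6.png",a)
E
```

```text
0.1312 [-0.3  1.5  3.6]
0.1306 [-1.3  1.6  6.6]
0.13 [-1.9  1.4 10. ]
[-2.3  0.9  9.9]
[-3.   1.9  9.6]
[-3.1  1.  10.1]
[-2.3  1.2 10.2]
0.47 [ 0.55449185 -0.18120735  0.13140139]
off [ 0.1  0.1 -0.3]
1.19 (np.float64(33.9038505081035), [(30.89, 20), (39.0, 184)], (np.float64(15.0), np.float64(54.99999999999986))) 26.9583
```

View pics/f6.png

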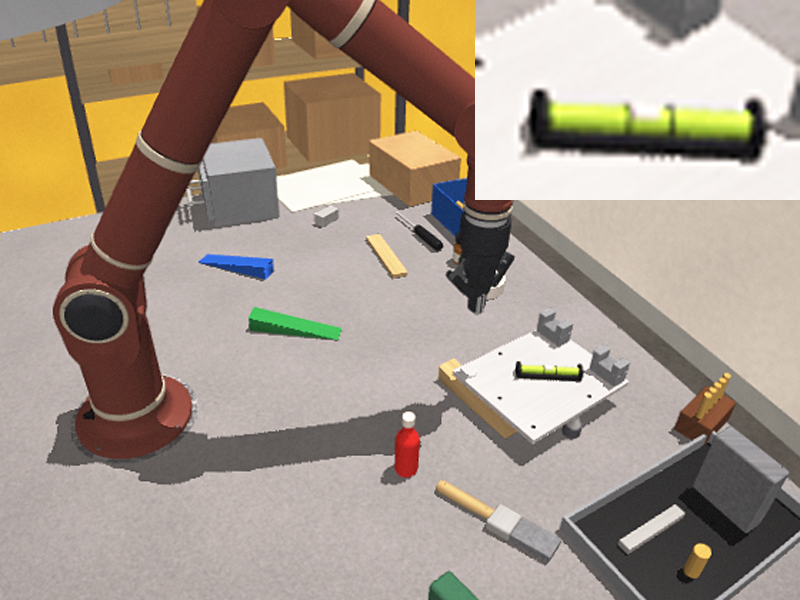

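The bubble lies between the lines (inset at (647,118)), the hand is clear, and everything else is where it was. Handing in.

```bash
python3 -c "
from station import ticket; print(ticket.finish_job())"
```

```text
the job is handed in; nothing more can be done
None
```

I pushed the beech wedge under the foot from the mouth side until the bubble stood between its lines. I then let go, pressed the boss and took the hand away. The job is handed in; the clock read 27.0 s at the last check.

- **Bubble:** after the press, with the hand away, the side camera put it at about +1.2 mm, inside the ±3 mm allowed. During the press it read about +0.5 mm and came back.
- **Press:** 10 N held for about one second; the highest reading was about 10.2 N.
- **Rest of the bench:** the last side picture shows the strip, glue, brush, green and blue wedges and slip where they were. The arm or the picture inset hid parts of the tape, jar and driver, so those are not fully checked there. The arm went nowhere near them.
- **One disagreement:** my first bubble scale assumed fixed line positions and read about 2 mm low. I corrected it for the lines moving as the plate rose. With the wedge in and before letting go, the scene camera agreed: +1.4 mm against +1.0 mm from the side.

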